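Gilded offcut into the gold-recovery box

TASK

Pick up the short straight offcut of gilded moulding and put it into the gold-recovery box: push the spring flap down with it, let go only once it is well below the top of the box, then draw back so that the flap swings shut over it. Leave the L-shaped corner sample where it is.

Things in the scene. Friction and masses are not known exactly. Their poses are not given: they have to be found in the camera images.
- offcut: straight offcut of picture-frame moulding, bare wood below and gilded on top, sawn square at both ends: 24 mm wide (its x), 100 mm long (its y), 30 mm high, 50 to 100 g, loose on the table. Origin at the centre of its underside, z up. Its long sides are flat.
- corner: L-shaped corner sample of the same gilded moulding (24 mm wide, 30 mm high, limbs 100 mm, within a 100 x 100 mm square), loose on the table; to be left in place. Origin on the table, at the middle of that square.
- bin: gold-recovery box, fixed: wooden, 170 mm (its x) by 190 mm (its y), 165 mm high, walls and floor 8 mm, empty. Origin: centre of its underside, z up. A flap lies flush in its top over an opening 124 x 152 mm; hinge along y at x +55 mm, free edge at x -65 mm. Let go at x -15, y 0 mm, its length along y and underside some 60 mm below the top, the part drops clear of the flap.
- flap (a joint): angle in rad of the metal flap in the box's top: 0 shut (level, flush), growing as the free edge swings down inside, stop at 1.2. 120 mm from hinge to free edge, 148 mm wide, 4 mm thick. A spring shuts it: some 2.5 N at 70 mm from the hinge starts to open it, about 5 N holds it well open; the offcut's weight alone does not.

How it is judged (in metres and radians):
On the way, in this order (a step that is already met when the one before it is completed fails the run):
1. the offcut is held, lifted clear of the table (height (world z) of offcut above 0.05 m and contact force between the fingers and offcut above 1 N), for 0.1 s.
2. the offcut, still held, is inside the opening with its underside at least 20 mm below the box's top, the flap pushed open (z of offcut in the frame of bin below 0.145 m and value of joint flap above 0.3 rad and x of offcut in the frame of bin between -0.065 and 0.055 m and y of offcut in the frame of bin between -0.076 and 0.076 m and contact force between the fingers and offcut above 1 N), for 0.1 s.
At the end, for the whole second after the job is handed in: The offcut lies at rest in the lower part of the box (its origin within the box's outline and less than 90 mm above its underside), released, and the flap is shut to within 0.1 rad (z of offcut in the frame of bin between 0 and 0.09 m and x of offcut in the frame of bin between -0.085 and 0.085 m and y of offcut in the frame of bin between -0.095 and 0.095 m and linear speed of offcut below 0.03 m/s and value of joint flap below 0.1 rad); the robot touches nothing.
It fails at once if the corner sample is moved by more than 30 mm (distance of corner from where it was at the start of the episode above 0.03 m).
It also fails if it takes over 35 s, if anything falls off the work surface, if the arm or the gripper's body presses on something with over 40 N, if the wrist force passes 120 N, or if a joint passes its speed limit or range.

ROBOT

A 7-joint arm with a two-finger parallel gripper is mounted at the origin on the work surface. World frame = base frame: x ahead of the robot, y to its left, z up, the work surface at z = 0. Lengths are in m, angles in degrees, forces in N, time in s.
With the tool pointing down it reaches from about 0.4 to 0.875 m from the base axis. Payload 6.5 kg.
Tool frame: the origin (TCP) lies between the finger pads; the fingertips stand 17 mm ahead of it and the grasp point (between the pads) lies 2 mm behind it; z points along the fingers, y is the direction in which the jaws open and shut (so a half turn about z gives the same grasp; the last joint's range is limited). The gripper opens to 88 mm and grips with 3 to 60 N. Pads are 18 mm wide; open, the fingers measure 123 mm over their backs; the gripper's body (75 mm by 187 mm) begins 45 mm behind the grasp point.
Start: joints at [67.254, 30.733, -0.252, 88.115, 0.149, 61.152, -4.079], TCP at [0.211, -0.615, 0.256] pointing down, gripper open.
Joint ranges: [-154.64, 154.64], [-21.42, 123.67], [-72.66, 72.17], [13.99, 137.28], [-74.86, 254.86], [10.95, 109.41], [-158.01, 158.01]. Speed limits (degrees/s): [136.94, 136.94, 180, 180, 180, 180, 180].

INTERFACE

Orientations are given as a 3x3 rotation matrix whose columns are the frame's x, y, z axes.
In Python, from station import robot gives the robot as it stands.
- The arm moves only by the tool drive_tool, never from a script. Its argument "plan" is a list of rows, each a list of 3 entries, a list of its own where there are three numbers: the shift along the world's x, y, z in mm, then the turn about the world's z in degrees, then the closure, from 0 (fully open) to 1 (shut). In form: [[[x, y, z], roll, hand], ...]. A call has 1 to 12 rows; each row is the pose to reach, as a shift and turn from the pose commanded when the call began; what a row does not reach only later rows make up. A row lasts 1/8 s, in which the tool goes at most 62.5 mm and 10.7 degrees, less where a joint would pass 70% of its speed; a pose out of reach is approached as far as the arm can. A call with a gripper value outside its range is refused whole. The fingers move at their own pace and stop on an object; "squeeze" is the grip in N (left out, the last holds). Time passes only in rows, so rows that repeat a pose let the fingers close. It gives the time, the measured TCP pose, the force and the opening at its end, in the units of the state.
- robot.get_state(): the state, without advancing time (a new reading comes with each control period).
- robot.grab_frame(name): name is "scene" or "top"; returns the picture (400x640x3 uint8, red, green, blue); there is no depth.
- robot.camera_info(name): a dict with "intrinsics" (3x3 intrinsics, pixels), "extrinsics" (4x4, takes a point from world to camera coordinates). Camera axes: x right, y down, z forward; pixel columns grow to the right and rows downward; lengths in m; the calibration is good to about 2 mm. A picture is of the moment at which its call begins. camera_info takes no time and is no camera call.
- robot.job_done(): hands the job in, once; it reports no verdict.
The state is a dict: "t": time; "joint_positions": joint angles; "qvel": joint speeds; "joint_efforts": joint torques, N m; "position": TCP position; "ee_rot": TCP orientation; "force": force on the tool from outside, world axes, zero at the start; "moment": the same for the moment, N m; "gripper_width": opening from 0.0 (shut) to 1.0 (fully open).
Only numpy, scipy, OpenCV 4.12 (cv2) and the standard library are available. Lean on these libraries where they do the work, as an engineer would, in place of code of your own. Each camera call takes 0.05 s, during which the arm holds its last target. There are 200 camera calls.

## Working session

There is one attempt and no reset: what is moved stays moved. The work goes in short steps, Python scripts to look and compute and a tool call to move; the robot and the scene stay as the last step left them, time stands still between calls to the robot, and variables do not carry over. Pictures are saved under pics/ and viewed, about 8 in all and at most 12, crops included, and the job is handed in when it is done.

Besides the shell and the picture viewer there is one more tool, called after "Call:" by a JSON object that holds its "api" and its "payload", one argument or row to a line. drive_tool: Moves the arm, as the interface text tells. Its arguments: {"type":"object","properties":{"plan":{"type":"array","items":{"type":"array"}},"squeeze":{"type":"number"}},"required":["plan"]}

```bash
mkdir -p pics; python3 - <<'E'
from station import robot
import cv2,numpy as np
for n in("top","scene"):
    cv2.imwrite(f"pics/{n}0.png",robot.grab_frame(n)[:,:,::-1]); c=robot.camera_info(n); print(n,np.round(c["intrinsics"],1).tolist(),np.round(c["extrinsics"],4).tolist())
s=robot.get_state();print(s["t"],s["position"],np.round(s["ee_rot"],3).tolist(),s["force"],s["gripper_width"])
E
```

```text
top [[488.1, 0.0, 327.5], [0.0, 488.1, 203.5], [0.0, 0.0, 1.0]] [[-0.0027, -0.9997, 0.0244, 0.0334], [-0.9888, -0.001, -0.1494, 0.5601], [0.1494, -0.0245, -0.9885, 1.2306], [0.0, 0.0, 0.0, 1.0]]
scene [[431.0, 0.0, 321.9], [0.0, 431.0, 192.3], [0.0, 0.0, 1.0]] [[-0.79, 0.6132, -0.0009, 0.3888], [0.414, 0.5323, -0.7384, -0.1643], [-0.4523, -0.5837, -0.6743, 1.396], [0.0, 0.0, 0.0, 1.0]]
0.1 [ 0.21091052 -0.6142822   0.25491315] [[0.946, 0.325, -0.001], [0.325, -0.946, 0.001], [-0.0, -0.002, -1.0]] [-0.3803514   0.80199015 -0.49210417] 0.9963414708246293
```

View pics/top0.png

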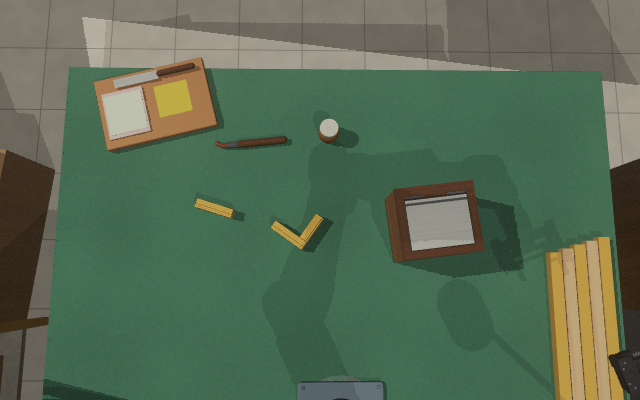

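View pics/scene0.png

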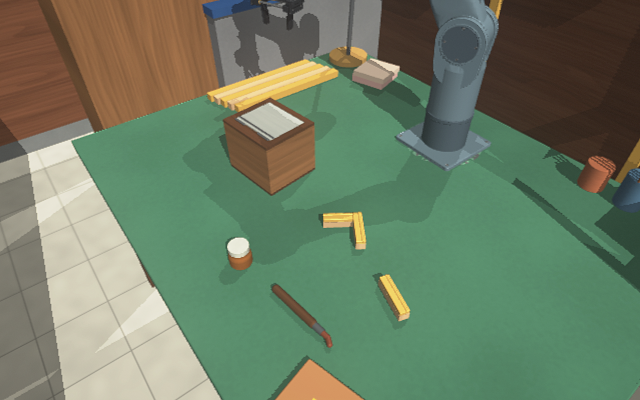

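The top view shows the offcut at about (214,208), the L corner at about (298,232) and the box at about (437,222). The scene view agrees. I'll enlarge the offcut and the box.

```bash
python3 - <<'E'
import cv2,numpy as np
t=cv2.imread("pics/top0.png")
a=cv2.resize(t[190:230,185:245],None,fx=10,fy=10,interpolation=cv2.INTER_CUBIC)
b=cv2.resize(t[172:272,377:497],None,fx=6,fy=6,interpolation=cv2.INTER_CUBIC)
cv2.imwrite("pics/a.png",a);cv2.imwrite("pics/b.png",b[:, :])
E
```

```text
(no output)
```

View pics/a.png

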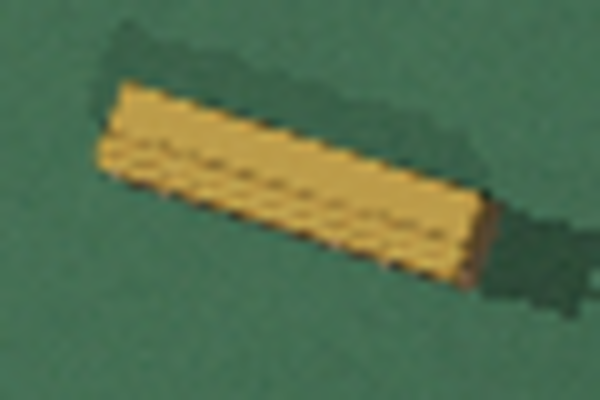

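View pics/b.png

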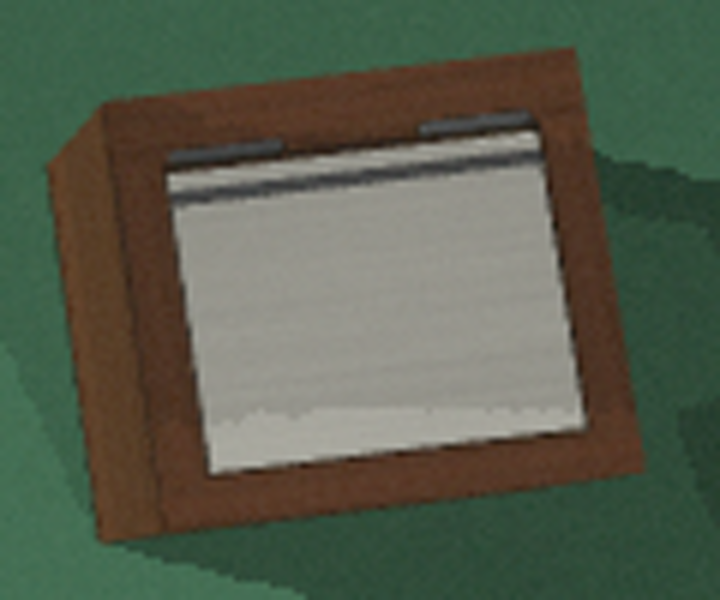

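Offcut crop: top corners at about (125,80), (490,193), (465,285) and (98,168). Box crop: top corners at about (105,102), (575,47), (643,470) and (162,530). The hinge leaves are on the upper side, so the box's +x points up in the picture, away from the robot.

```bash
cat > h.py <<'E'
import numpy as np
from station import robot
def back(px,z,n="top"):
    c=robot.camera_info(n);K=np.array(c["intrinsics"]);E=np.array(c["extrinsics"]);R=E[:3,:3];C=-R.T@E[:3,3]
    d=R.T@np.linalg.inv(K)@np.array([*px,1]);return C+d*(z-C[2])/d[2]
def proj(P,n):
    c=robot.camera_info(n);p=np.array(c["extrinsics"])[:3]@np.array([*P,1]);p=np.array(c["intrinsics"])@p;return p[:2]/p[2]
E
python3 - <<'E'
from h import *
def rep(n,q,z):
    P=np.array([back(p,z) for p in q]);L=[np.linalg.norm(P[i]-P[(i+1)%4]) for i in range(4)]
    A=[np.degrees(np.arctan2(*(P[(i+1)%4]-P[i])[1::-1])) for i in range(4)]
    print(n,np.round(P[:,:2],4).tolist(),"c",P.mean(0).round(4),"L",np.round(L,4),"A",np.round(A,1));return P
off=[(185+(x+.5)/10-.5,190+(y+.5)/10-.5) for x,y in[(125,80),(490,193),(465,285),(98,168)]]
rep("off",off,.03)
f=lambda q:[(377+(x+.5)/6-.5,172+(y+.5)/6-.5) for x,y in q]
B=rep("bin",f([(105,102),(575,47),(643,470),(162,530)]),.165)
rep("flap",f([(166,175),(540,130),(586,428),(210,473)]),.165)
rep("base",f([(105,102),(105,102),(103,541),(48,172)]),0)
print("offcut in scene px",proj(rep("off",off,.03).mean(0),"scene"),"bin",proj(B.mean(0),"scene"))
E
```

```text
off [[0.5772, 0.3741], [0.5474, 0.2782], [0.5232, 0.2841], [0.5539, 0.3803]] c [0.5504 0.3292 0.03  ] L [0.1004 0.0249 0.101  0.0241] A [-107.3  166.4   72.3  -14.8]
bin [[0.5773, -0.1221], [0.5999, -0.3102], [0.4321, -0.3289], [0.4093, -0.1403]] c [ 0.5046 -0.2254  0.165 ] L [0.1895 0.1688 0.19   0.1691] A [ -83.2 -173.6   96.9    6.2]
flap [[0.5482, -0.1455], [0.5664, -0.2947], [0.4485, -0.3073], [0.4312, -0.1596]] c [ 0.4986 -0.2268  0.165 ] L [0.1503 0.1186 0.1488 0.1178] A [ -83.  -173.9   96.7    6.9]
base [[0.6075, -0.1492], [0.6075, -0.1492], [0.4102, -0.1437], [0.5754, -0.1226]] c [ 0.5501 -0.1412  0.    ] L [0.     0.1974 0.1665 0.0416] A [  0.  178.4   7.3 -39.6]
off [[0.5772, 0.3741], [0.5474, 0.2782], [0.5232, 0.2841], [0.5539, 0.3803]] c [0.5504 0.3292 0.03  ] L [0.1004 0.0249 0.101  0.0241] A [-107.3  166.4   72.3  -14.8]
offcut in scene px [393.75401095 292.1931409 ] bin [268.15794949 120.75485668]
```

Every size checks out: offcut 100×24.5, box 190×169, flap 149×118 mm. The offcut is at (0.550, 0.329) with its long axis at 72.4°. The box is at (0.505, -0.225) with its x axis at 6.6°. The tool has to turn +53.4° for the grasp, and I'll route around the base.

Call:
{"api": "drive_tool", "payload": {
  "plan": [
    [[20,32,0],4,0],
    [[48,78,0],9,0],
    [[78,126,0],14,0],
    [[108,174,0],19,0],
    [[138,222,0],24,0],
    [[168,270,0],29,0],
    [[198,318,0],34,0],
    [[228,366,0],39,0],
    [[258,414,0],44,0],
    [[284,456,0],48,0],
    [[306,494,0],52,0],
    [[319,515,0],53.4,0]
  ],
  "squeeze": 25
}}

```text
t: 1.6
position: [0.5307, -0.0975, 0.2555]
ee_rot: [[0.3, 0.954, -0.0], [0.954, -0.3, 0.001], [0.001, -0.001, -1.0]]
force: [-1.2, -0.2, -0.3]
gripper_width: 0.998
```

Call:
{"api": "drive_tool", "payload": {
  "plan": [
    [[2,30,-5],0,0],
    [[5,75,-15],0,0],
    [[7,125,-30],0,0],
    [[9,175,-45],0,0],
    [[11,225,-60],0,0],
    [[13,275,-80],0,0],
    [[15,325,-100],0,0],
    [[18,370,-120],0,0],
    [[20,405,-140],0,0],
    [[20,425,-150],0,0],
    [[20,429,-156],0,0],
    [[20,429,-156],0,0]
  ]
}}

```text
t: 3.1
position: [0.5506, 0.3275, 0.0995]
ee_rot: [[0.305, 0.952, -0.0], [0.952, -0.305, -0.002], [-0.002, 0.0, -1.0]]
force: [0.5, -0.1, -0.4]
gripper_width: 0.998
```

```bash
python3 - <<'E'
from h import *
import cv2
s=robot.get_state();print(s["t"],s["position"],np.round(s["ee_rot"],3).tolist(),s["force"],s["joint_positions"])
t=robot.grab_frame("scene")[:,:,::-1]
cv2.imwrite("pics/c.png",cv2.resize(t[180:360,290:490],None,fx=3,fy=3,interpolation=cv2.INTER_CUBIC))
E
```

```text
3.1 [0.55058728 0.3274801  0.09954245] [[0.305, 0.952, -0.0], [0.952, -0.305, -0.002], [-0.002, 0.0, -1.0]] [ 0.51958814 -0.09584847 -0.36969595] [-19.05694868  42.86508918 -22.95362264  94.1269397   21.21350136
  47.4252582  -68.76865663]
```

View pics/c.png

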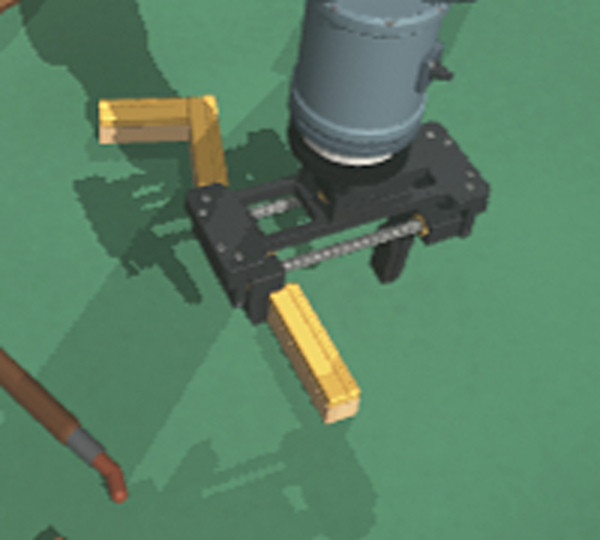

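The jaws straddle the offcut in its crosswise direction, and the gripper body is clear of the corner (corner at crop (160,120)). Next I descend and grip.

Call:
{"api": "drive_tool", "payload": {
  "plan": [
    [[0,0,-20],0,0],
    [[0,0,-45],0,0],
    [[0,0,-65],0,0],
    [[0,0,-76],0,0],
    [[0,0,-78],0,0],
    [[0,0,-78],0,0],
    [[0,0,-78],0,0.5],
    [[0,0,-78],0,1],
    [[0,0,-78],0,1],
    [[0,0,-78],0,1],
    [[0,0,-78],0,1],
    [[0,0,-78],0,1]
  ]
}}

```text
t: 4.65
position: [0.5501, 0.3292, 0.0217]
ee_rot: [[0.303, 0.953, -0.0], [0.953, -0.303, -0.0], [-0.0, -0.0, -1.0]]
force: [0.5, -0.3, 0.4]
gripper_width: 0.342
```

Call:
{"api": "drive_tool", "payload": {
  "plan": [
    [[0,0,0],0,1],
    [[0,0,0],0,1],
    [[0,0,0],0,1],
    [[0,0,0],0,1]
  ]
}}

```text
t: 5.15
position: [0.5501, 0.3292, 0.0217]
ee_rot: [[0.303, 0.953, -0.0], [0.953, -0.303, -0.0], [-0.0, 0.0, -1.0]]
force: [-0.3, -0.0, -1.0]
gripper_width: 0.274
```

The opening is 24.1 mm, so the offcut is held. Next: lift, carry, and turn +24.2°.

Call:
{"api": "drive_tool", "payload": {
  "plan": [
    [[0,0,15],0,1],
    [[0,0,50],0,1],
    [[0,0,95],0,1],
    [[0,0,145],0,1],
    [[0,0,195],0,1],
    [[0,0,235],0,1],
    [[0,0,253],0,1],
    [[0,0,258],0,1]
  ]
}}

```text
t: 6.15
position: [0.5502, 0.3293, 0.2804]
ee_rot: [[0.303, 0.953, 0.001], [0.953, -0.303, 0.0], [0.001, 0.001, -1.0]]
force: [0.4, -0.5, -1.0]
gripper_width: 0.27
```

Call:
{"api": "drive_tool", "payload": {
  "plan": [
    [[-2,-20,0],1,1],
    [[-6,-60,0],4,1],
    [[-12,-110,0],7,1],
    [[-18,-165,0],10,1],
    [[-24,-220,0],12,1],
    [[-30,-275,0],14,1],
    [[-36,-330,0],16,1],
    [[-42,-385,0],18,1],
    [[-48,-440,0],20,1],
    [[-54,-495,0],22,1],
    [[-60,-540,0],24.2,1],
    [[-61,-556,0],24.2,1]
  ]
}}

```text
t: 7.65
position: [0.4872, -0.2296, 0.2779]
ee_rot: [[-0.11, 0.994, -0.003], [0.994, 0.11, 0.0], [0.001, -0.003, -1.0]]
force: [0.2, 1.3, -1.0]
gripper_width: 0.271
```

Call:
{"api": "drive_tool", "payload": {
  "plan": [
    [[0,0,-20],0,1],
    [[0,0,-30],0,1],
    [[0,0,-30],0,1],
    [[0,0,-30],0,1]
  ]
}}

```text
t: 8.15
position: [0.4896, -0.2261, 0.2501]
ee_rot: [[-0.115, 0.993, 0.0], [0.993, 0.115, 0.0], [-0.0, 0.0, -1.0]]
force: [-0.2, -0.4, -0.8]
gripper_width: 0.27
```

```bash
python3 - <<'E'
from h import *
import cv2
s=robot.get_state();print(s["t"],s["position"],np.round(s["ee_rot"],3).tolist(),s["force"],s["gripper_width"])
t=robot.grab_frame("scene")[:,:,::-1];u=robot.grab_frame("top")[:,:,::-1]
r=lambda i:cv2.resize(i,(390,390),interpolation=cv2.INTER_CUBIC)
cv2.imwrite("pics/d.png",np.hstack([r(t[50:210,190:350]),r(u[150:290,370:510])]))
E
```

```text
8.15 [ 0.48957943 -0.22610401  0.25005618] [[-0.115, 0.993, 0.0], [0.993, 0.115, 0.0], [-0.0, 0.0, -1.0]] [-0.22335188 -0.40986359 -0.78924207] 0.27016656156574204
```

View pics/d.png

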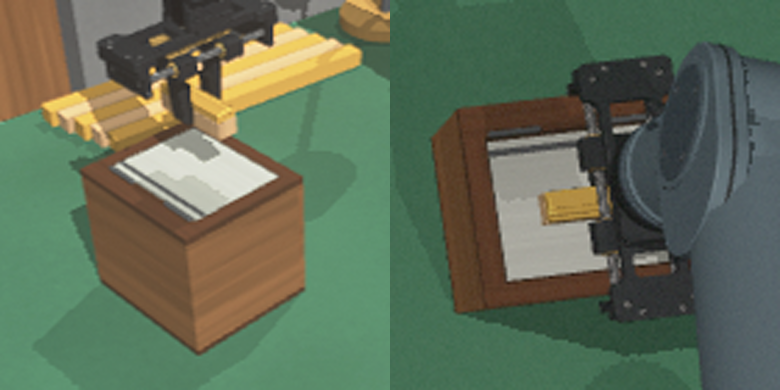

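The offcut is held level over the flap and lined up with the opening. In both views it is centred, with its length along the box's y. Next I press down in moderate steps to an underside about 60 mm below the top.

Call:
{"api": "drive_tool", "payload": {
  "plan": [
    [[0,0,-20],0,1],
    [[0,0,-40],0,1],
    [[0,0,-55],0,1],
    [[0,0,-65],0,1],
    [[0,0,-77],0,1],
    [[0,0,-90],0,1],
    [[0,0,-103],0,1],
    [[0,0,-113],0,1],
    [[0,0,-120],0,1],
    [[0,0,-123],0,1],
    [[0,0,-123],0,1],
    [[0,0,-123],0,1]
  ]
}}

```text
t: 9.75
position: [0.4883, -0.2269, 0.1266]
ee_rot: [[-0.114, 0.993, -0.002], [0.993, 0.114, -0.0], [0.0, -0.002, -1.0]]
force: [-2.1, -1.4, 2.6]
gripper_width: 0.272
```

```bash
python3 - <<'E'
from h import *
import cv2
s=robot.get_state();print(s["t"],s["position"],s["force"],s["moment"],s["gripper_width"])
t=robot.grab_frame("scene")[:,:,::-1];u=robot.grab_frame("top")[:,:,::-1]
r=lambda i:cv2.resize(i,(390,390),interpolation=cv2.INTER_CUBIC)
cv2.imwrite("pics/e.png",np.hstack([r(t[70:190,210:330]),r(u[160:280,375:495])]))
E
```

```text
9.75 [ 0.48832984 -0.22689027  0.1265594 ] [-2.13253176 -1.37314941  2.60837781] [-0.18805882  0.39126451  0.00600528] 0.27212857796435036
```

View pics/e.png

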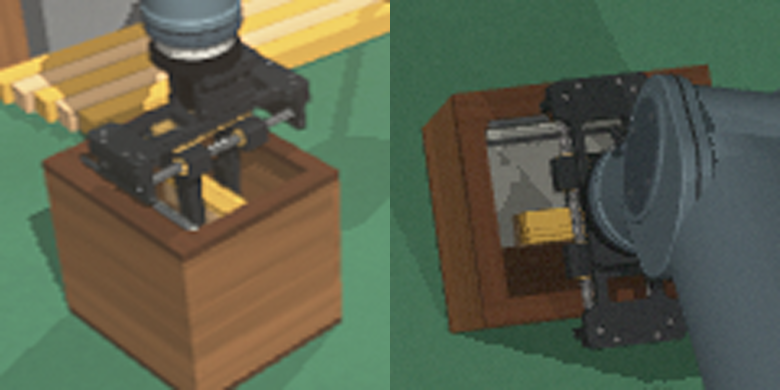

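The flap is pushed well down, with the offcut inside the opening and still gripped at 23.9 mm. Next I release with a limited opening, since the fingers have little room, then wait and draw straight up.

Call:
{"api": "drive_tool", "payload": {
  "plan": [
    [[0,0,0],0,0.52],
    [[0,0,0],0,0.52],
    [[0,0,0],0,0.52],
    [[0,0,0],0,0.52],
    [[0,0,0],0,0.52],
    [[0,0,0],0,0.52],
    [[0,0,0],0,0.52],
    [[0,0,0],0,0.52]
  ]
}}

```text
t: 10.85
position: [0.4866, -0.2267, 0.1256]
ee_rot: [[-0.114, 0.994, -0.005], [0.994, 0.114, 0.001], [0.001, -0.005, -1.0]]
force: [-6.7, -0.5, -0.0]
gripper_width: 0.48
```

```bash
python3 - <<'E'
from h import *
import cv2
s=robot.get_state();print(s["t"],s["position"],s["force"],s["moment"],s["gripper_width"])
t=robot.grab_frame("scene")[:,:,::-1];u=robot.grab_frame("top")[:,:,::-1]
r=lambda i:cv2.resize(i,(390,390),interpolation=cv2.INTER_CUBIC)
cv2.imwrite("pics/f.png",np.hstack([r(t[70:190,210:330]),r(u[160:280,375:495])]))
E
```

```text
10.85 [ 0.48655806 -0.22672573  0.12563202] [-6.71167501 -0.461035   -0.03140479] [-0.2426841   1.19643821 -0.070361  ] 0.4802939882423775
```

View pics/f.png

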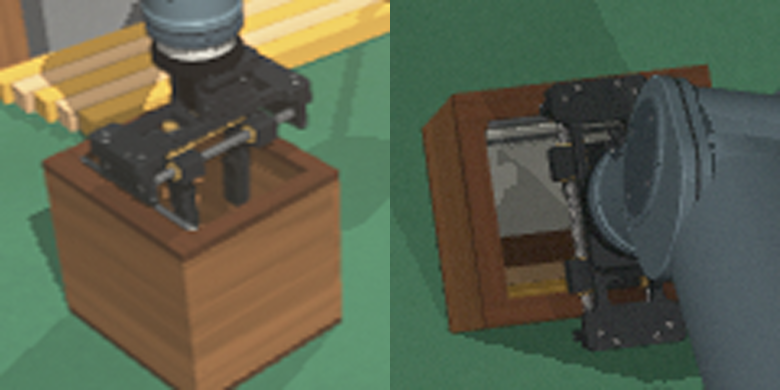

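The offcut has dropped. It shows as a gold strip at about (540,290) on the box floor by the free-edge wall, and the fingers are empty. Now I draw back up.

Call:
{"api": "drive_tool", "payload": {
  "plan": [
    [[0,0,8],0,0.52],
    [[0,0,20],0,0.52],
    [[0,0,32],0,0.52],
    [[0,0,44],0,0.52],
    [[0,0,58],0,0.52],
    [[0,0,75],0,0.52],
    [[0,0,100],0,0.52],
    [[0,0,130],0,0.52],
    [[0,0,160],0,0.52],
    [[0,0,180],0,0.52],
    [[0,0,185],0,0.52]
  ]
}}

```text
t: 12.32
position: [0.4904, -0.2267, 0.3137]
ee_rot: [[-0.115, 0.993, 0.004], [0.993, 0.115, -0.001], [-0.002, 0.004, -1.0]]
force: [0.2, 0.4, 0.4]
gripper_width: 0.483
```

Call:
{"api": "drive_tool", "payload": {
  "plan": [
    [[5,20,0],0,0.52],
    [[12,60,0],0,0.52],
    [[20,110,0],0,0.52],
    [[28,160,0],0,0.52],
    [[35,205,0],0,0.52],
    [[40,235,0],0,0.52],
    [[40,245,0],0,0.52],
    [[40,245,0],0,0.52],
    [[40,245,0],0,0.52]
  ]
}}

```text
t: 13.45
position: [0.529, 0.0164, 0.3115]
ee_rot: [[-0.112, 0.994, -0.0], [0.994, 0.112, -0.001], [-0.001, -0.0, -1.0]]
force: [-0.3, 0.6, 0.2]
gripper_width: 0.482
```

```bash
python3 - <<'E'
from h import *
import cv2
s=robot.get_state();print(s["t"],s["position"],s["force"],s["gripper_width"],np.abs(s["qvel"]).max())
t=robot.grab_frame("scene")[:,:,::-1];u=robot.grab_frame("top")[:,:,::-1]
r=lambda i:cv2.resize(i,(390,390),interpolation=cv2.INTER_CUBIC)
cv2.imwrite("pics/g.png",np.hstack([r(t[80:260,210:390]),r(u[150:290,370:510])]))
E
```

```text
13.45 [0.52901393 0.01643406 0.31149277] [-0.26995009  0.58497313  0.20528134] 0.48198686098566895 0.22963210388111058
```

View pics/g.png

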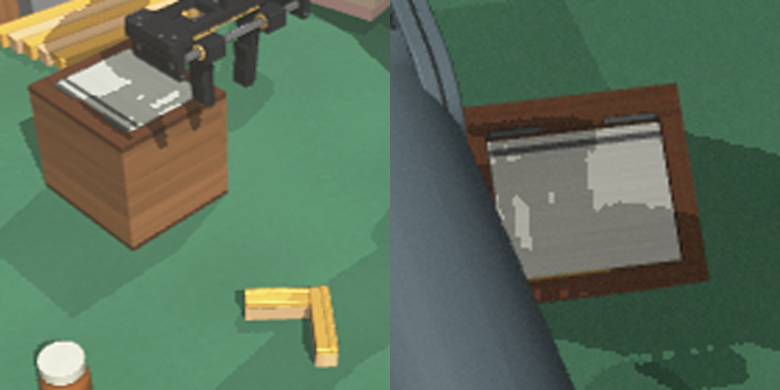

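The flap looks shut and the corner is in place. A thin gold line at the free edge (545,277) is probably the offcut seen through the gap. I'll move further away and check it against the first picture.

Call:
{"api": "drive_tool", "payload": {
  "plan": [
    [[0,20,0],0,0.52],
    [[0,60,0],0,0.52],
    [[0,110,0],0,0.52],
    [[0,160,0],0,0.52],
    [[0,200,0],0,0.52],
    [[0,220,0],0,0.52],
    [[0,225,0],0,0.52],
    [[0,225,0],0,0.52],
    [[0,225,0],0,0.52]
  ]
}}

```text
t: 14.68
position: [0.5297, 0.2414, 0.3116]
ee_rot: [[-0.112, 0.994, 0.0], [0.994, 0.112, -0.001], [-0.001, -0.0, -1.0]]
force: [-0.2, 0.2, -0.6]
gripper_width: 0.477
```

```bash
python3 - <<'E'
from h import *
import cv2
print(robot.get_state()["t"])
t=robot.grab_frame("scene")[:,:,::-1];u=robot.grab_frame("top")[:,:,::-1]
t0=cv2.imread("pics/scene0.png")
# where the free edge middle would appear, shut / 0.1 rad
c,s=np.cos(np.radians(6.6)),np.sin(np.radians(6.6))
for a in(0,.1,.2):
    for y in(-.07,.07):
        x=.055-.12*np.cos(a);print(a,y,[proj((.5046+c*x-s*y,-.2254+s*x+c*y,.165-.12*np.sin(a)),n).round(1) for n in("scene","top")])
r=lambda i:cv2.resize(i,(390,290),interpolation=cv2.INTER_CUBIC)
cv2.imwrite("pics/h.png",np.vstack([np.hstack([r(t0[90:150,220:320]),r(t[90:150,220:320])]),np.hstack([r(u[180:265,380:490]),r(u[160:260,240:400])])]))
E
```

```text
14.675
0 -0.07 [array([270.3, 102.7]), array([472.2, 243.1])]
0 0.07 [array([302.7, 121.6]), array([413.2, 250.1])]
0.1 -0.07 [array([270.5, 106.4]), array([470.5, 243.2])]
0.1 0.07 [array([302.7, 125.4]), array([412.1, 250.1])]
0.2 -0.07 [array([270.3, 110.1]), array([468.8, 242.8])]
0.2 0.07 [array([302.4, 129.2]), array([411.1, 249.6])]
```

View pics/h.png

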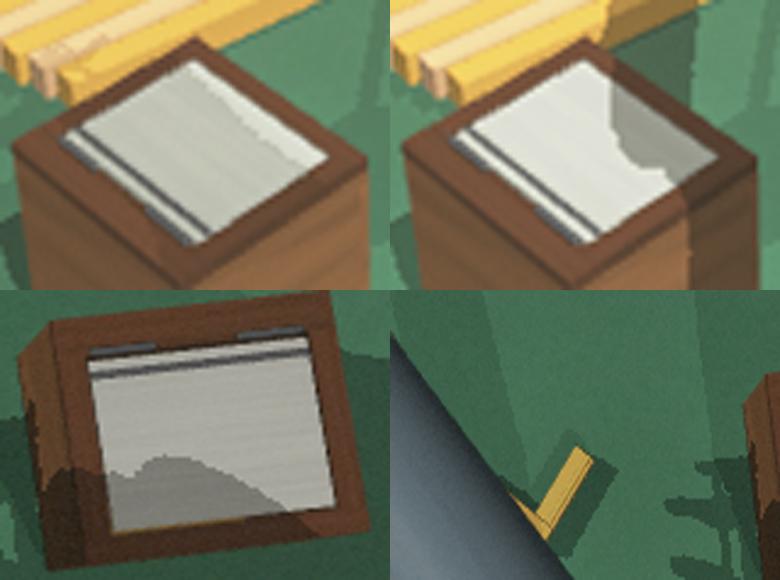

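The flap outline matches the first picture: its free-edge corners are at crop (195,60) and (328,155) in both, where 0.1 rad would move them about 18 px. The corner is unmoved, and the arm touches nothing. I'm handing the job in.

```bash
python3 -c "
from station import robot
print(robot.job_done())"
```

```text
the job is handed in; nothing more can be done
None
```

The offcut is in the gold-recovery box with the flap shut over it, and I handed the job in at about 14.8 s of the 35 s allowed. The station gives no verdict.

I gripped the offcut across its width (24 mm measured) and carried it over. I pushed the flap down with it and let go with its underside about 60 mm below the top, then drew straight up and moved the arm clear.

**Last checks:**
- **Flap:** its outline in the scene view is the same as in the first picture. An opening of 0.1 rad would have shown clearly.
- **Corner sample:** it looks unmoved by eye. I did not measure its position before and after.
- **Robot:** the tool is about 0.47 m from the box and the force reading is under 1 N.
- **Offcut:** after release I saw it lying low by the free-edge wall, and later as a thin gold line through the gap at the flap's edge. I could not measure its height or whether it was at rest under the closed flap.

No check failed or disagreed.

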